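# Start the bench press and hold it running

## Task

Start the bench press from its control row, using only the fingertips: tip the black rocker on the round blue box to on by pressing its white-dotted end down, then push the yellow valve knob all the way in, and last press the green pump button fully down and keep it down; finish while still holding it pressed. Keep to this order, do not press the red stop button, and leave the cup, crucible, flask and screwdriver where they are.

Things in the scene. Friction and masses are not known exactly. Their poses are not given: they have to be found in the camera images.
- panel: Dark steel mounting plate, 110 x 450 x 6 mm, fixed on the bench, carrying four control boxes in a row along its long axis, about 110 mm apart, in an order that changes. Origin: centre of its underside; y runs along the row, z up. Box tops are 61 mm above the bench.
- power_mark (a point): White dot on the marked end of the black rocker (paddle 70 x 34 x 10 mm) on the round blue box (92 mm across). On the paddle's upper face and long centre line, 25 mm from the pivot. x axis: from the pivot to the marked end, y along the pivot, z out of the face. Off, the dot is 87 mm above the bench; on, 77 mm. Face at the pivot: 82 mm. It may point away from the robot or to either side.
- power (a joint): Angle of the rocker, rad: about 0 is off (white-dotted end raised), 0.4 is on (that end down, against its stop). It stays where it is left. About 2 N on the dot moves it.
- valve_top (a point): Centre of the top face of the yellow round valve knob (42 mm across, 11 mm thick, on a steel stem over a grey box, 80 mm square). About 92 mm above the bench when out. z up.
- valve (a joint): How far the valve knob is pushed in, m: 0 is out, 0.012 is fully in (stop). It starts 0 to 2 mm in and stays where it is left. About 3 N moves it.
- pump_top (a point): Centre of the top face of the green round pump button (42 mm across, in a steel collar 54 mm across on a grey box, 80 mm square). 83 mm above the bench when up, 12 mm above its collar. z up.
- pump (a joint): How far the green button is pressed, m: 0 up, 0.008 fully down (stop). A spring returns it: about 2 N to start, 6 N fully down.
- stop_top (a point): Centre of the top face of the red round stop button (42 mm across, steel collar, on a yellow box, 80 mm square), 83 mm above the bench. Not to be pressed.
- stop (a joint): How far the red button is pressed, m: 0 up, 0.008 down; spring return, like the green one.
- cup: Loose clear plastic cup standing on the bench, 72 mm across the rim, 85 mm high. Origin: centre of its underside. Bystander.
- crucible: Loose clay crucible standing on the bench, 60 mm across, 55 mm high. Origin: centre of its underside. Bystander.
- flask: Loose upright steel tube (casting flask), 64 mm across, 70 mm high. Origin: centre of its underside. Bystander.
- screwdriver: Loose screwdriver lying on the bench on the far side of the plate, 190 mm long, green handle. Origin: underside, x axis along the tool towards its tip. Bystander.

How it is judged (in metres and radians):
On the way, in this order (a step that is already met when the one before it is completed fails the run):
1. the rocker is tipped to on (value of joint power above 0.3 rad), for 0.1 s.
2. the yellow valve knob is pushed fully in (value of joint power above 0.3 rad and value of joint valve above 0.01 m), for 0.1 s.
3. the green button is pressed down with the fingers and kept down (all of step 2 and value of joint pump above 0.0055 m and contact force between the fingers and pump above 1 N), for 0.4 s.
At the end, for the whole second after the job is handed in: The fingers hold the green button at least 5.5 mm down (of 8) with over 1 N, the rocker is on (over 0.3 rad of 0.4), the valve knob is in (over 10 mm of 12), the red button is up, and the cup, crucible, flask and screwdriver are within 20 mm of where they started (all of step 3 and value of joint stop below 0.0015 m and distance of each of cup, crucible, flask, screwdriver from where it was at the start of the episode below 0.02 m); the arm keeps its last pose, push and grip.
It fails at once if the valve knob pushed in (over 6 mm) while the rocker is off (under 0.25 rad) (value of joint valve above 0.006 m and value of joint power below 0.25 rad).
It fails at once if the green button pressed (over 3 mm) before the rocker is on and the valve is in (under 9 mm) (value of joint pump above 0.003 m and (value of joint power below 0.25 rad or value of joint valve below 0.009 m)).
It fails at once if the red stop button pressed (over 2 mm) (value of joint stop above 0.002 m).
It fails at once if the cup, crucible, flask or screwdriver lifted or moved over 20 mm (distance of any of cup, crucible, flask, screwdriver from where it was at the start of the episode above 0.02 m).
It fails at once if the cup, crucible or flask tipped (over 0.35 rad) (angle between any of cup, crucible, flask's own z axis and vertical above 0.35 rad).
It also fails if it takes over 56 s, if anything falls off the work surface, if the arm or the gripper's body presses on something with over 40 N, if the wrist force passes 120 N, or if a joint passes its speed limit or range.

## Robot

A 6-joint arm with a two-finger parallel gripper is mounted at the origin on the work surface. World frame = base frame: x ahead of the robot, y to its left, z up, the work surface at z = 0. Lengths are in m, angles in degrees, forces in N, time in s.
With the tool pointing down it reaches from about 0.25 to 0.8 m from the base axis. Payload 8.5 kg.
Tool frame: the origin (TCP) lies midway between the tips of the shut fingers; the grasp point (between the pads) lies 19 mm behind it (arm.grasp_offset is the distance from the TCP to the grasp point, in m); z points along the fingers, y is the direction in which the jaws open and shut (so a half turn about z gives the same grasp; the last joint's range is limited). The gripper opens to 85 mm and grips with 20 to 120 N. Pads are 22 mm wide; open, the fingers measure 114 mm over their backs; the gripper's body (76 mm by 85 mm) begins 54 mm behind the grasp point. The pads swing forward as they close: fully open they stand 13 mm farther back than shut.
Start: joints at [72.135, 13.648, -0.773, 75.585, 0, 90], TCP at [0.161, 0.5, 0.231] pointing down, gripper open.
Joint ranges: [-152.45, 152.45], [-59.26, 108.67], [-65.41, 83.53], [-104.44, 129.93], [-82.83, 76.93], [-180, 180]. Speed limits (degrees/s): [127.2, 127.2, 159.86, 180, 180, 180].

## Interface

Orientations are given as [roll, pitch, yaw] about the fixed x, y, z axes, in that order (R = Rz(yaw) Ry(pitch) Rx(roll)).
In Python, from bench import arm gives the robot as it stands. Calls block until the motion is done:
- arm.movep(position, orientation): joint-space move of the TCP to a pose.
- arm.servo_line(position, orientation=None, velocity=0.15, force_limit=None): straight line of the TCP; orientation=None keeps the orientation; velocity is the mean speed in m/s. With force_limit (N) it stops when the force on the tool has changed by that much, and returns True; else False.
- arm.movej(angles): joint-space move.
- arm.grip(opening, grasp_force=None): finger opening in m; grasp_force is the grip in N (None keeps the last); returns when the fingers have stopped.
- arm.hold(seconds).
- arm.solve_ik(position, orientation): joint angles nearest the present ones, or None.
- arm.camera(name): name is "scene" or "top"; returns the picture (420x560x3 uint8, blue, green, red); there is no depth.
- arm.camera_info(name): a dict with "mtx" (3x3 intrinsics, pixels), "dist_coeffs" ([k1, k2, p1, p2, k3] as OpenCV has them; the pictures are not rectified), "xyz" and "attitude" of the camera in the world. Camera axes: x right, y down, z forward; pixel columns grow to the right and rows downward; lengths in m; the calibration is good to about 2 mm. A picture is of the moment at which its call begins. camera_info takes no time and is no camera call.
A pose or a line that the arm cannot do raises arm.IKError and nothing moves.
- arm.hand_in(): hands the job in, once; it reports no verdict.
Readings, each from a call of its own:
- arm.get_t(): time.
- arm.get_joints(): joint angles.
- arm.get_qvel(): joint speeds.
- arm.get_effort(): joint torques, N m.
- arm.get_tool_pos(): TCP position.
- arm.get_tcp_rot(): TCP orientation.
- arm.get_contact_force(): force on the tool from outside, world axes, zero at the start.
- arm.get_wrist_torque(): the same for the moment, N m.
- arm.get_width(): finger opening in m.
Only numpy, scipy, OpenCV 4.12 (cv2) and the standard library are available. Lean on these libraries where they do the work, as an engineer would, in place of code of your own. Each camera call takes 0.05 s, during which the arm holds its last target.

## Working session

There is one attempt and no reset: what is moved stays moved. The work goes in short steps, each a Python script; the robot and the scene stay as the last script left them, time stands still between calls to the robot, and variables do not carry over. Pictures are saved under pics/ and viewed, and the job is handed in when it is done.

```bash
mkdir -p pics
python3 - <<'E'
from bench import arm
import cv2
for n in("scene","top"):
    im=arm.camera(n);cv2.imwrite(f"pics/{n}0.png",im)
    print(n,arm.camera_info(n))
print(arm.get_t(),arm.get_tool_pos(),arm.get_tcp_rot(),arm.get_width())
E
```

```text
scene {'mtx': array([[379.62627637,   0.        , 278.25636028],
       [  0.        , 379.62627637, 211.53018945],
       [  0.        ,   0.        ,   1.        ]]), 'dist_coeffs': array([-0.00851043,  0.        ,  0.        ,  0.        ,  0.        ]), 'xyz': array([ 0.85565201, -0.48505838,  0.59369248]), 'attitude': array([-129.88840553,   -0.48265594,   33.55466369])}
top {'mtx': array([[495.80227102,   0.        , 290.5495122 ],
       [  0.        , 495.80227102, 214.14675641],
       [  0.        ,   0.        ,   1.        ]]), 'dist_coeffs': array([-0.02507173,  0.        ,  0.        ,  0.        ,  0.        ]), 'xyz': array([0.48143748, 0.03563058, 1.04985393]), 'attitude': array([-176.14360736,   -2.18791607,  -89.34209114])}
0.1 [0.16093062 0.49933425 0.23076905] [-1.79927799e+02  4.63168666e-04  1.62136814e+02] 0.08540783164382922
```

View pics/scene0.png

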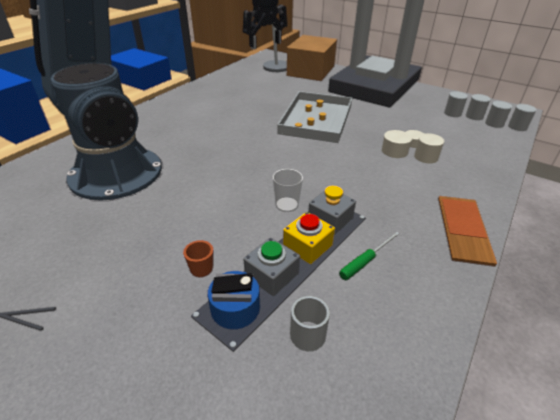

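View pics/top0.png

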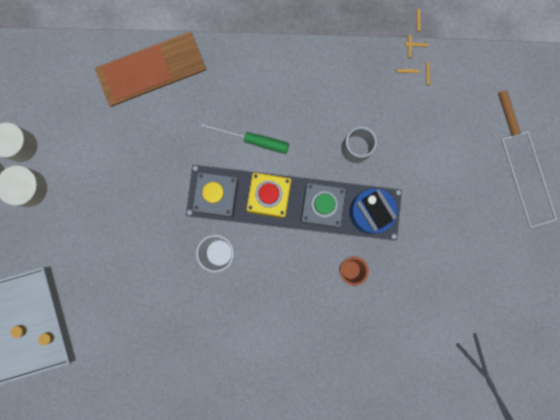

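The order from +y to −y is valve, red stop, green pump, rocker. In the top view the dot is at about (372,199), and in the scene view about (245,281). Next I'll segment these and triangulate.

```bash
cat > h.py <<'E'
import numpy as np,cv2
from scipy.spatial.transform import Rotation as R
def cam(arm,n):
    i=arm.camera_info(n);return i["mtx"],i["dist_coeffs"],np.array(i["xyz"]),R.from_euler("xyz",i["attitude"],degrees=True).as_matrix()
def ray(c,p):
    u=cv2.undistortPoints(np.array([[p]],float),c[0],c[1])[0,0]
    d=c[3]@np.array([u[0],u[1],1]);return c[2],d/np.linalg.norm(d)
def plane(c,p,z):
    o,d=ray(c,p);return o+d*(z-o[2])/d[2]
def tri(c1,p1,c2,p2):
    o1,d1=ray(c1,p1);o2,d2=ray(c2,p2)
    t=np.linalg.lstsq(np.c_[d1,-d2],o2-o1,rcond=None)[0]
    a,b=o1+t[0]*d1,o2+t[1]*d2
    return (a+b)/2,np.linalg.norm(a-b)
def blobs(im,lo,hi,roi,amin=15):
    x0,y0,x1,y1=roi
    m=np.zeros(im.shape[:2],np.uint8)
    m[y0:y1,x0:x1]=cv2.inRange(cv2.cvtColor(im,cv2.COLOR_BGR2HSV),lo,hi)[y0:y1,x0:x1]
    n,l,s,c=cv2.connectedComponentsWithStats(m)
    return [(c[i].round(2),s[i]) for i in range(1,n) if s[i][4]>=amin]
E
python3 - <<'E'
from bench import arm
from h import *
T=cv2.imread("pics/top0.png");S=cv2.imread("pics/scene0.png")
ct,cs=cam(arm,"top"),cam(arm,"scene")
rt=(185,160,405,245);rs=(190,175,370,350)
for n,lo,hi in [("yellow",(20,150,100),(32,255,255)),("green",(50,130,50),(80,255,255)),("red",(0,170,90),(6,255,255)),("red2",(174,170,90),(180,255,255)),("white",(0,0,190),(180,60,255)),("blue",(100,150,50),(125,255,255)),("black",(0,0,0),(180,255,35))]:
    print(n);[print("  T",b) for b in blobs(T,lo,hi,rt)];[print("  S",b) for b in blobs(S,lo,hi,rs)]
a=cv2.resize(T[165:250,330:415],None,fx=6,fy=6,interpolation=2);b=cv2.resize(S[260:345,195:280],None,fx=6,fy=6,interpolation=2)
cv2.imwrite("pics/z.png",cv2.resize(np.hstack([a,b]),(800,400)))
E
```

```text
yellow
  T (array([268.26, 195.73]), array([247, 173,  44,  45, 852], dtype=int32))
  T (array([212.48, 192.12]), array([203, 183,  20,  20, 316], dtype=int32))
  S (array([333.39, 192.5 ]), array([325, 186,  18,  17, 208], dtype=int32))
  S (array([309.02, 240.24]), array([ 284,  217,   51,   47, 1164], dtype=int32))
green
  T (array([324.37, 203.46]), array([315, 195,  20,  18, 279], dtype=int32))
  S (array([271.26, 249.77]), array([262, 241,  20,  18, 292], dtype=int32))
  S (array([355.22, 265.02]), array([340, 249,  30,  30, 383], dtype=int32))
red
  T (array([268.4, 193. ]), array([259, 184,  19,  19, 275], dtype=int32))
  S (array([309.61, 221.34]), array([300, 214,  19,  16, 230], dtype=int32))
red2
white
  T (array([371.78, 199.33]), array([369, 196,   7,   7,  36], dtype=int32))
  T (array([219.06, 242.88]), array([211, 241,  17,   4,  49], dtype=int32))
  S (array([245.13, 279.83]), array([241, 277,   9,   7,  46], dtype=int32))
blue
  T (array([364.05, 214.4 ]), array([350, 189,  45,  44, 524], dtype=int32))
  T (array([390.  , 200.51]), array([381, 190,  16,  24, 134], dtype=int32))
  S (array([237.83, 272.42]), array([228, 271,  18,   4,  36], dtype=int32))
  S (array([235.67, 308.41]), array([ 208,  277,   51,   52, 1359], dtype=int32))
black
  S (array([228.95, 284.48]), array([213, 275,  38,  18, 472], dtype=int32))
```

View pics/z.png

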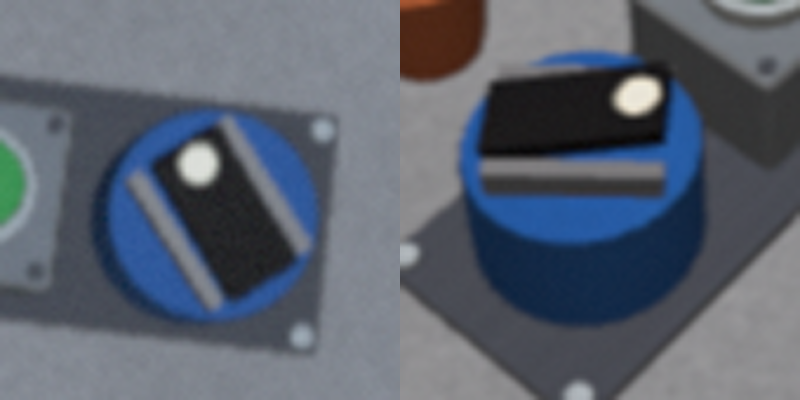

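Run:
```python
from bench import arm
from h import *
ct,cs=cam(arm,"top"),cam(arm,"scene")
for n,p,q,z in [("valve",(212.48,192.12),(333.4,190.5),.092),("pump",(324.37,203.46),(271.26,249.77),.083),("stop",(268.4,193),(309.6,221.3),.083),("dot",(371.78,199.33),(245.13,279.83),.087)]:
    P,g=tri(ct,p,cs,q);print(n,P.round(4),g.round(4),plane(ct,p,z).round(4),plane(cs,q,z).round(4))
print("pivot",plane(ct,(378.2,210.3),.082))
P=lambda u,v,z:plane(ct,(u,v),z).round(3)
print("cup rim",P(214,253,.085),"flask",P(360,142,.07),"cruc",P(354,270,.055))
for z in (.10,.14,.2):
  for x in [(.5,-.14),(.53,.2),(.5,-.03)]:
    print(z,x,arm.solve_ik([*x,z],[180,0,162]))
S=cv2.imread("pics/scene0.png")
cv2.imwrite("pics/zs.png",cv2.resize(S[170:290,230:370],None,fx=5,fy=5,interpolation=2))
```

```text
valve [0.5868 0.1514 0.0884] 0.0013 [0.587  0.1513 0.092 ] [0.5883 0.1464 0.092 ]
pump [ 0.5691 -0.0679  0.0762] 0.0014 [ 0.5691 -0.0668  0.083 ] [ 0.5723 -0.0738  0.083 ]
stop [0.5884 0.0432 0.0766] 0.0006 [0.588  0.0433 0.083 ] [0.5915 0.0365 0.083 ]
dot [ 0.5779 -0.1603  0.0862] 0.0011 [ 0.5782 -0.1598  0.087 ] [ 0.5779 -0.1612  0.087 ]
pivot [ 0.55719045 -0.17362973  0.082     ]
cup rim [0.47  0.147 0.085] flask [ 0.696 -0.139  0.07 ] cruc [ 0.438 -0.13   0.055]
0.1 (0.5, -0.14) [-15.64224646  17.63725597 -15.39164643  56.97109761   0.
   2.35775354]
0.1 (0.53, 0.2) [20.67442476 21.85071931 -8.84865008 59.30063061  0.         38.67442476]
0.1 (0.5, -0.03) [ -3.43363036  16.00330894 -17.81128075  56.18541031   0.
  14.56636964]
0.14 (0.5, -0.14) [-15.64224646  15.81667573 -11.59790316  62.58542111   0.
   2.35775354]
0.14 (0.53, 0.2) [20.67442476 20.19449071 -5.10477724 64.70073204  0.         38.67442476]
0.14 (0.5, -0.03) [ -3.43363036  14.12059273 -13.9862035   61.89320378   0.
  14.56636964]
0.2 (0.5, -0.14) [-15.64224646  13.79487361  -5.21071564  70.99441075   0.
   2.35775354]
0.2 (0.53, 0.2) [20.67442476 18.37797074  1.26281578 72.88484504  0.         38.67442476]
0.2 (0.5, -0.03) [-3.43363036 12.02621229 -7.57119147 70.40259625  0.         14.56636964]
```

View pics/zs.png

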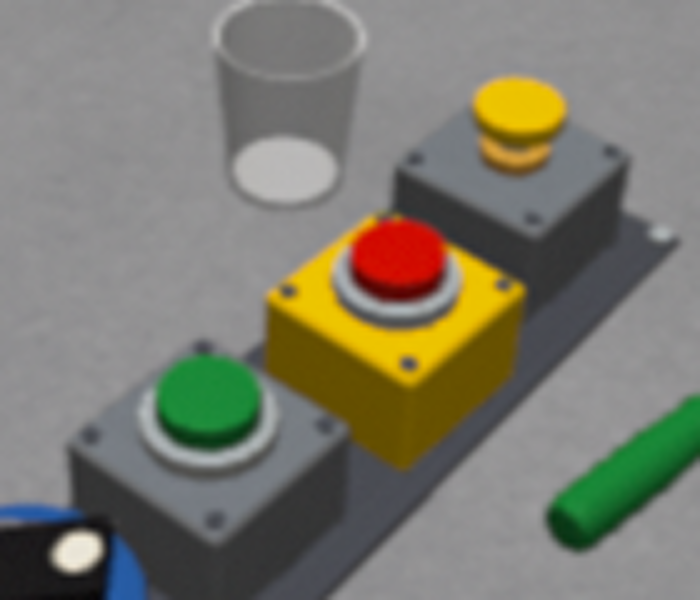

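Measured points check out: box spacing is 108–112 mm, and dot to pivot is 25 mm with the dot pointing about 33° from +x toward +y. The scene centroids of the buttons include their sides, so those heights read low. I'll shut the fingers and press the dot.

Run:
```python
from bench import arm
import cv2
arm.grip(0.0)
O=[180,0,123]
x,y=.580,-.1585
arm.movep([x,y,.20],O)
arm.servo_line([x,y,.105],velocity=.12)
print(arm.get_t(),arm.get_tool_pos(),arm.get_contact_force(),arm.get_width())
r=arm.servo_line([x,y,.066],velocity=.03,force_limit=14)
print(r,arm.get_t(),arm.get_tool_pos(),arm.get_contact_force())
cv2.imwrite("pics/s1.png",arm.camera("scene"))
arm.servo_line([x,y,.16],velocity=.12)
cv2.imwrite("pics/s2.png",arm.camera("scene"))
a=cv2.imread("pics/s1.png")[240:360,180:320];b=cv2.imread("pics/s2.png")[240:360,180:320]
cv2.imwrite("pics/s12.png",cv2.resize(cv2.hconcat([a,b]),(800,343)))
```

```text
4.5583 [ 0.58048683 -0.15855384  0.10566321] [ 0.29149264 -0.06394207  0.96601205] 0.0003314390434750321
True 5.4667 [ 0.58183899 -0.15776096  0.07783197] [-1.00282282  1.5559984   7.45495838]
```

View pics/s12.png

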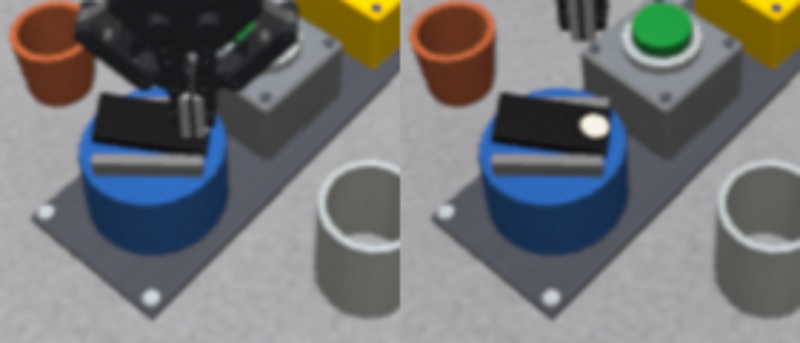

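The rocker has tipped. I'll move the arm aside over the valve and triangulate the dot's height to confirm.

Run:
```python
from bench import arm
from h import *
arm.movep([.587,.150,.16],[180,0,162])
T=arm.camera("top");S=arm.camera("scene")
ct,cs=cam(arm,"top"),cam(arm,"scene")
a=blobs(T,(0,0,180),(180,60,255),(350,185,395,235));b=blobs(S,(0,0,180),(180,60,255),(225,265,265,300))
print(a,b,arm.get_t())
for p in a:
  for q in b: print(tri(ct,p[0],cs,q[0]))
```

```text
[(array([369.7 , 198.02]), array([366, 195,   8,   8,  50], dtype=int32))] [(array([247.67, 283.56]), array([244, 280,   9,   8,  48], dtype=int32))] 7.6833
(array([ 0.58134307, -0.1582029 ,  0.07644095]), np.float64(0.001287533800661563))
```

The dot is now at 76.4 mm against 77 mm for fully on. Next is the valve.

Run:
```python
from bench import arm
from h import *
arm.servo_line([.587,.1505,.10],velocity=.08)
r=arm.servo_line([.587,.1505,.070],velocity=.03,force_limit=18)
print(r,arm.get_t(),arm.get_tool_pos(),arm.get_contact_force())
arm.hold(.3);print(arm.get_tool_pos(),arm.get_contact_force())
arm.servo_line([.587,.1505,.16],velocity=.1)
arm.movep([.569,-.067,.16],[180,0,162])
T=arm.camera("top");S=arm.camera("scene")
ct,cs=cam(arm,"top"),cam(arm,"scene")
for im,roi in((T,(190,165,235,215)),(S,(310,175,360,220))):
    print(blobs(im,(20,150,100),(32,255,255),roi,3))
cv2.imwrite("pics/s3.png",cv2.resize(S[170:290,230:370],None,fx=4,fy=4,interpolation=2))
```

```text
True 9.2917 [0.58735478 0.15057639 0.07995381] [-2.07627386 -0.71047829 10.68873714]
[0.58736522 0.1505867  0.07993214] [-3.6565716   0.02824784 10.89644587]
[(array([213.3 , 192.58]), array([204, 183,  20,  20, 310], dtype=int32))]
[(array([332.76, 196.25]), array([324, 190,  18,  14, 203], dtype=int32))]
```

View pics/s3.png

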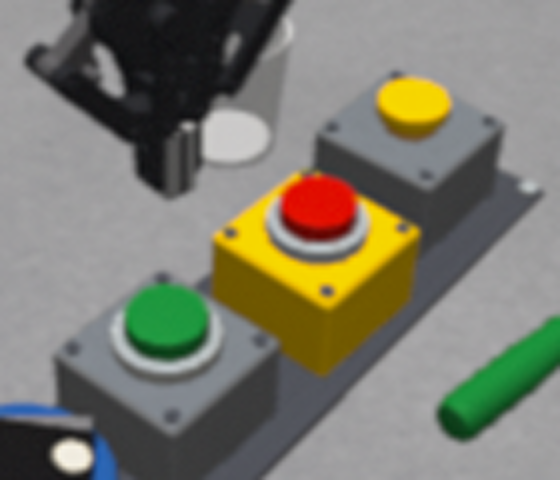

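The valve knob sits low on its box, and the fingertip reached 79.9 mm against the expected 80 mm at the stop. Now the pump button, held down.

Run:
```python
from bench import arm
from h import *
p=[.569,-.067]
arm.servo_line([*p,.095],velocity=.08)
print(arm.get_tool_pos(),arm.get_contact_force())
r=arm.servo_line([*p,.064],velocity=.02,force_limit=20)
print(r,arm.get_t(),arm.get_tool_pos(),arm.get_contact_force())
arm.hold(.6);print(arm.get_t(),arm.get_tool_pos(),arm.get_contact_force(),arm.get_width())
T=arm.camera("top");S=arm.camera("scene")
cv2.imwrite("pics/s4.png",cv2.resize(S[170:340,180:370],None,fx=3,fy=3,interpolation=2))
cv2.imwrite("pics/t4.png",T)
```

```text
[ 0.56936546 -0.06702369  0.09547153] [ 0.97999755 -1.02990337  0.91774052]
True 13.5083 [ 0.56901863 -0.06698633  0.07504517] [-2.40066374  1.04255771  9.05844746]
14.1083 [ 0.56901356 -0.06699029  0.07501629] [-2.7720474  -0.10529914 10.7558072 ] 0.0002785047429397499
```

View pics/s4.png

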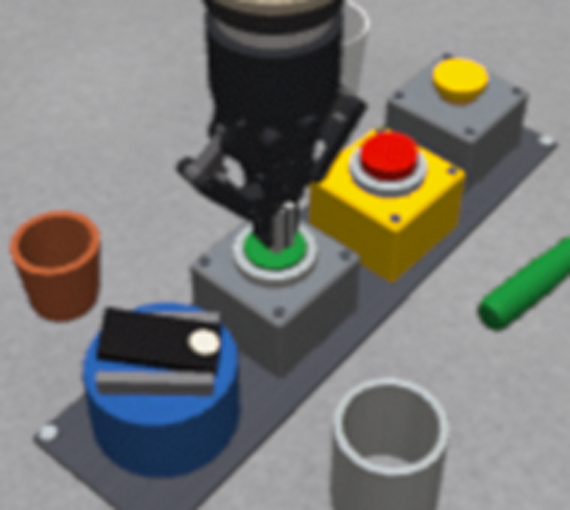

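View pics/t4.png

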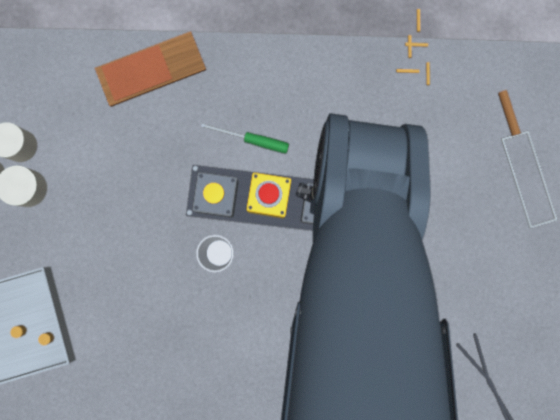

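The button is fully down: the tip is at 75.0 mm (8 mm of travel) and steady at about 10.8 N. The rocker is on, the valve is in, the red button is up, and the bystanders are unmoved as far as visible. Handing in.

```bash
python3 -c "
from bench import arm
arm.hand_in()
print(arm.get_t())"
```

```text
the job is handed in; nothing more can be done
the job is handed in; nothing more can be done
```

The press is started and the job is handed in, with the shut fingertips still holding the green pump button down. I worked in the required order and had used about 14 s of the 56 s at the last reading.

| Step | Last check | Expected |
|---|---|---|
| Rocker on | White dot triangulated at 76.4 mm | 77 mm when on |
| Valve knob in | Fingertips stopped at 79.9 mm; the picture shows the knob low on its box | About 80 mm when fully in |
| Pump button held | Fingertips steady at 75.0 mm with about 10.8 N upward | 75 mm when fully down |

- **Red button:** it was never touched and looks fully up in the last picture.
- **Loose objects:** the arm came near none of them. In the last pictures the cup and screwdriver (top view) and the crucible and flask (scene view) look unmoved. I judged this by eye and did not measure it, and the arm hid the crucible and flask from the top camera.
- **One disagreement:** my first two-view heights for the green and red buttons read 6–7 mm low, and the yellow knob about 4 mm low. The colour blobs in the scene view included the button sides. I took the positions from the top view at the stated heights, and the heights at which the fingers stopped agreed with the stated ones.

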